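Shut and lock the sunken valve knob

ROBOT

A 6-joint arm with a two-finger parallel gripper is mounted at the origin on a cart in front of the work surface, level with it; the furniture and walls round the work are solid. World frame = base frame: x ahead of the robot, y to its left, z up, the work surface at z = 0. Lengths are in m, angles in rad, forces in N, time in s.
With the tool pointing down it reaches from about 0.325 to 0.85 m from the base axis. Payload 4.4 kg.
Tool frame: the origin (TCP) lies at the very end of the fingers, on their centre line; the grasp point (between the pads) lies bot.grip_depth behind it (bot.grip_depth is the distance from the TCP to the grasp point, in m); z points along the fingers, y is the direction in which the jaws open and shut (so a half turn about z gives the same grasp; the last joint's range is limited). The gripper opens to 94 mm and grips with 3 to 60 N. Pads are 16 mm wide; open, the fingers measure 119 mm over their backs; the gripper's body (75 mm by 177 mm) begins 78 mm behind the grasp point.
Start: joints at [-1.367, 0.207, 1.542, -0, 1.393, -0.15], TCP at [0.2, -0.539, 0.173] pointing down, gripper open.
Joint ranges: [-2.73, 2.73], [-0.86, 2.22], [0.23, 2.46], [-1.11, 4.25], [0.08, 2.63], [-2.82, 2.82]. Speed limits (rad/s): [2.79, 2.79, 3.14, 3.14, 3.14, 3.14].

INTERFACE

Orientations are given as a 3x3 rotation matrix whose columns are the frame's x, y, z axes.
In Python, from plant import bot gives the robot as it stands.
- The arm moves only by the tool servo_tool, never from a script. Its argument "rows" is a list that holds one entry, the list of rows, each a list of 7 numbers: the shift along the tool's x, y, z in mm, then the turn, a rotation vector about the tool's x, y, z in rad, then the finger opening in mm, from 0 to 94. A call has 1 to 12 rows; each row shifts and turns the commanded pose from where the row before left it, along the tool's axes as they then stand; what a row does not reach is not made up. A row lasts 1/12 s, in which the tool goes at most 41.7 mm and 7.16 degrees, less where a joint would pass 70% of its speed; a pose out of reach is approached as far as the arm can. A call is refused whole if a number of a shift passes 41.7 or a number of a turn 0.125, either way. A call with a gripper value outside its range is refused whole. The fingers move at their own pace and stop on an object; the grip force is fixed at half the most. Time passes only in rows, so rows that do not move let the fingers close. It gives the time, the measured TCP pose, the force and the opening at its end, in the units of the state.
- bot.read_state(): the state, without advancing time (a new reading comes with each control period).
- bot.grab_frame(name): name is "scene" or "top" or "wrist"; returns (picture, depth): 420x560x3 uint8, red, green, blue; 420x560 float32, m along the optical axis (not along the pixel's ray), 0 where there is no reading.
- bot.camera_model(name): a dict with "K" (3x3 intrinsics, pixels), "dist_coeffs" ([k1, k2, p1, p2, k3] as OpenCV has them; the pictures are not rectified), "position" and "orientation" of the camera in the world; the wrist camera has in their place "hand_eye" (4x4, takes a point from camera to tool coordinates, whose origin is the TCP and whose axes are the flange's). Camera axes: x right, y down, z forward; pixel columns grow to the right and rows downward; lengths in m; the calibration is good to about 2 mm. A picture is of the moment at which its call begins: read the wrist's pose just before it. camera_model takes no time and is no camera call.
- bot.job_done(): hands the job in, once; it reports no verdict.
Trained networks look in the newest picture that a camera, given by its name, has taken for a name from the list of things; names that differ only in an ending like _2 or _b are one class to them, and where a whole thing is asked for, a point or a joint stands for the part that bears it (a point fixed in the world has none). Each returns a list of dicts, best first, with "confidence" (0 to 1); they miss things now and then, are a little off and sometimes report something else, mostly with a low value. They report only what shows in the picture. A call takes as long as a camera call.
- bot.masks_of(label, camera): "region" (420x560 bool, what is visible of it) and "box" ([left, top, right, bottom] in pixels, round what is visible of it).
The state is a dict: "clock": time; "q": joint angles; "joint_vel": joint speeds; "joint_torque": joint torques, N m; "position": TCP position; "tcp_rot": TCP orientation; "ft_force": force on the tool from outside, world axes, zero at the start; "moment": the same for the moment, N m; "gripper_width": finger opening in m.
Only numpy, scipy, OpenCV 4.12 (cv2) and the standard library are available. Lean on these libraries where they do the work, as an engineer would, in place of code of your own. Each camera call takes 0.05 s, during which the arm holds its last target.

TASK

Shut the filling-air valve: reach into the well of the grey valve box, turn the black bar knob clockwise until you feel it come gently up against its stop, and there push it down until it locks fully home, then let go. The stop and its key are delicate: do not force the knob against the stop, do not press hard while it is not yet at the stop, do not lean on the box, and leave the small vessels round it where they stand.

Things in the scene. Friction and masses are not known exactly. Their poses are not given: they have to be found in the camera images.
- housing: Grey valve box with a bare aluminium top, 150 (x) x 130 (y) x 88 mm high, fixed to the table. Origin: centre of its underside; z up. In the middle of its top is a round well, 80 mm wide, 38 mm deep (rim 88 mm, flat floor 50 mm above the origin). The knob stands on the box's z axis. Two brass hose ports stand 24 mm out of its +x side.
- rosette: Flat steel disc, 30 mm across, 2 mm thick, fixed on the well's floor; does not turn. Bears the knob, its spindle and the hidden key pin (25 mm from the axis). Origin on the axis, at table height, as the housing's. Where the stop lies cannot be seen or measured and differs from box to box: 0.3 to 1.5 rad clockwise (from above) of the knob's start.
- knob_top (a point): Centre of the top face of the black bar knob, on its axis; turns and sinks with it: x along the bar (white stroke at that end), z up. Bar 38 long (x), 12 wide (y), 26 mm high, straight sides. At the start its top is 84 mm above the housing's origin (4 mm below the rim), its underside 8 mm above the well's floor. Turns with 0.06 N m friction, any number of regrasps.
- vial: Bystander, loose: open brown glass vial, 29 mm across, 66 mm high, on the near side of the box; origin at the centre of its underside.
- rollon: Bystander, loose: brown bottle with black cap, 29 mm across, 78 mm high, on the right side of the box; origin at the centre of its underside.
- beaker: Bystander, loose: clear plastic beaker, about 50 mm across, 55 mm high, on the far side of the box; origin at the centre of its underside.
- well_rim (a point): Centre of the well's mouth, at rim height, fixed on the box. The stop is lightly cushioned (2.5 N m per rad): 0.1 to 0.3 N m beyond friction is plenty; 0.5 N m (20 N at the key pin) does damage. Only within 0.15 rad of the stop can the knob be pushed down, 6.5 mm, against 4 N friction; it then stays down, locked. Elsewhere it lands on a plate after 1.5 mm: over 20 N on that does damage.

How it is judged:
By the outcome, as a careful person would: the job done as asked, in the order asked, and still so for the second after the job is handed in, with the robot touching nothing.
It also fails if it takes over 51 s, if anything falls off the work surface, if the arm or the gripper's body presses on something with over 40 N, if the wrist force passes 120 N, or if a joint passes its speed limit or range.

## Working session

There is one attempt and no reset: what is moved stays moved. The work goes in short steps, Python scripts to look and compute and a tool call to move; the robot and the scene stay as the last step left them, time stands still between calls to the robot, and variables do not carry over. Pictures are saved under pics/ and viewed, and the job is handed in when it is done.

Besides the shell and the picture viewer there is one more tool, called after "Request:" by a JSON object that holds its "fn" and its "kwargs", one argument or row to a line. servo_tool: Moves the arm, as the interface text tells. Its arguments: {"type":"object","properties":{"rows":{"type":"array","items":{"type":"array","items":{"type":"array","items":{"type":"number"}}}}},"required":["rows"]}

```bash
mkdir -p pics
python3 - <<'E'
from plant import bot
import cv2,numpy as np
s=bot.read_state(); print(s, bot.grip_depth)
ims=[]
for c in ["scene","top","wrist"]:
    p,d=bot.grab_frame(c); cv2.imwrite(f"pics/{c}0.png",p[:,:,::-1]); np.save(f"{c}0.npy",d)
    print(c,bot.camera_model(c))
E
```

```text
{'clock': 0.0, 'q': array([-1.36652594e+00,  2.07381922e-01,  1.54295980e+00, -2.85744771e-05,
        1.39350544e+00, -1.50496607e-01]), 'joint_vel': array([ 1.20740787e-03, -1.63823680e-03,  1.20034025e-04, -9.36235478e-04,
       -5.73688816e-04, -8.10920827e-05]), 'joint_torque': array([ 2.18787072e-04, -3.70875335e+01, -2.81422055e+01,  6.95672678e-02,
        3.60267051e-02, -1.68868678e-04]), 'position': array([ 0.19953758, -0.53831934,  0.17170976]), 'tcp_rot': array([[ 9.37725767e-01,  3.47376094e-01, -4.84876131e-04],
       [ 3.47376294e-01, -9.37723233e-01,  2.20193499e-03],
       [ 3.10219964e-04, -2.23324565e-03, -9.99997458e-01]]), 'ft_force': array([-0.20391368,  0.26655318,  0.19263317]), 'moment': array([-0.01241179, -0.030057  , -0.01954941]), 'gripper_width': 0.0943193934967791} 0.0188
scene {'K': array([[426.957253  ,   0.        , 283.19803482],
       [  0.        , 426.957253  , 211.29251736],
       [  0.        ,   0.        ,   1.        ]]), 'dist_coeffs': array([-0.12774212,  0.        ,  0.        ,  0.        ,  0.        ]), 'position': array([ 0.1044
[... 574 characters left out ...]
     [-0.99960003, -0.02824991,  0.00131405],
       [ 0.00345454, -0.16808938, -0.98576571]])}
wrist {'K': array([[296.32373752,   0.        , 273.26717929],
       [  0.        , 296.32373752, 209.70392725],
       [  0.        ,   0.        ,   1.        ]]), 'dist_coeffs': array([0.00410403, 0.        , 0.        , 0.        , 0.        ]), 'hand_eye': array([[ 1.13009033e-03, -9.61966391e-01, -2.73165492e-01,
         7.85540161e-02],
       [ 9.99999318e-01,  1.16785035e-03,  2.43690035e-05,
         5.50912758e-04],
       [ 2.95574254e-04, -2.73165333e-01,  9.61967054e-01,
        -2.11884081e-01],
       [ 0.00000000e+00,  0.00000000e+00,  0.00000000e+00,
         1.00000000e+00]])}
```

View pics/scene0.png

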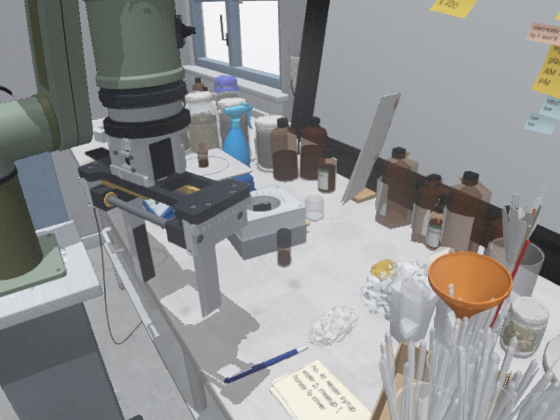

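View pics/top0.png

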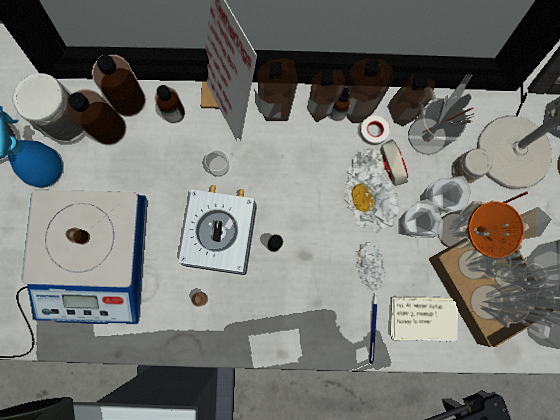

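View pics/wrist0.png

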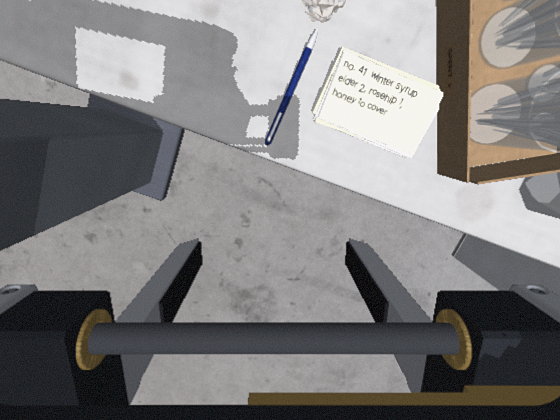

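The top view shows the box around pixel (217,231), with the knob in its well at about (217,230). The vial is at (199,298), the roll-on at (275,242) and the beaker at (215,162). Next I'll measure them.

```bash
cat > h.py <<'E'
import numpy as np,cv2
from plant import bot
def campose(c,st=None):
    m=bot.camera_model(c)
    if c!="wrist": return m,m["position"],m["orientation"]
    T=m["hand_eye"];R=st["tcp_rot"]
    return m,st["position"]+R@T[:3,3],R@T[:3,:3]
def rays(c,uv,st=None):
    m,p,R=campose(c,st)
    n=cv2.undistortPoints(np.array(uv,float).reshape(-1,1,2),m["K"],m["dist_coeffs"]).reshape(-1,2)
    d=np.c_[n,np.ones(len(n))]
    return p,d,R
def at_z(c,uv,z,st=None):
    p,d,R=rays(c,uv,st); w=d@R.T
    return p+w*((z-p[2])/w[:,2])[:,None]
def by_depth(c,uv,dep,st=None):
    p,d,R=rays(c,uv,st); return p+(d*np.array(dep)[:,None])@R.T
def maskpts(c,reg,D,st=None):
    v,u=np.nonzero(reg&(D>0)); return by_depth(c,np.c_[u,v],D[v,u],st)
E
python3 - <<'E'
from h import *
p,D=bot.grab_frame("top")
cv2.imwrite("pics/topcrop.png",cv2.resize(p[140:320,150:310,::-1],None,fx=3.3,fy=3.3,interpolation=cv2.INTER_CUBIC))
for l in ["housing","rosette","knob_top","vial","rollon","beaker"]:
    for r in bot.masks_of(l,"top")[:1]:
        P=maskpts("top",r["region"],D)
        print(l,round(r["confidence"],2),r["box"],np.median(P,0).round(4),np.percentile(P,[2,98],axis=0).round(3).tolist())
        if l=="housing":
            T=P[P[:,2]>0.075]; rr=cv2.minAreaRect((T[:,:2]*1000).astype(np.float32)); print(rr,np.median(T[:,2]))
        if l=="knob_top":
            T=P[P[:,2]>0.07]; print(len(T),cv2.minAreaRect((T[:,:2]*1000).astype(np.float32)),np.median(T[:,2]))
E
```

```text
housing 0.75 [180.6, 185.9, 258.7, 276.3] [ 0.5015 -0.1975  0.0868] [[0.427, -0.262, 0.022], [0.579, -0.134, 0.091]]
((501.4906311035156, -194.96939086914062), (124.59922790527344, 144.5218048095703), 83.40070343017578) 0.08779430549856038
rosette 0.72 [208.6, 220.5, 226.7, 242.3] [ 0.4996 -0.1975  0.0812] [[0.482, -0.209, 0.048], [0.518, -0.18, 0.086]]
knob_top 0.68 [215.7, 223.0, 220.0, 240.0] [ 0.502  -0.196   0.0833] [[0.484, -0.202, 0.065], [0.519, -0.189, 0.087]]
128 ((500.843994140625, -195.18101501464844), (11.99250316619873, 37.48115158081055), 85.29440307617188) 0.08358775825685011
vial 0.74 [189.0, 290.8, 207.6, 308.5] [ 0.3686 -0.163   0.0464] [[0.355, -0.174, -0.002], [0.382, -0.139, 0.067]]
rollon 0.67 [260.7, 231.7, 284.0, 251.2] [ 0.4815 -0.3071  0.0766] [[0.47, -0.32, 0.01], [0.497, -0.293, 0.081]]
beaker 0.86 [203.3, 149.1, 229.9, 177.7] [ 0.6563 -0.1819  0.0197] [[0.628, -0.206, -0.001], [0.672, -0.161, 0.056]]
```

View pics/topcrop.png

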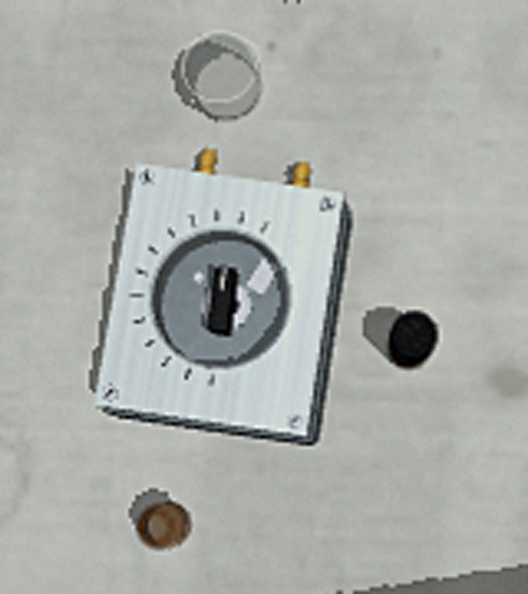

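Request:
{"fn": "servo_tool", "kwargs": {
  "rows": [
    [[33.5,-18,0,0,0,0,94],[33.5,-18,0,0,0,0,80],[33.5,-18,0,0,0,0,70],[33.5,-18,0,0,0,0,60],[33.5,-18,0,0,0,0,50],[33.5,-18,0,0,0,0,40],[33.5,-18,0,0,0,0,40],[33.5,-18,0,0,0,0,40],[33.5,-18,0,0,0,0,40],[33.5,-18,0,0,0,0,40],[33.5,-18,0,0,0,0,40],[33.5,-18,0,0,0,0,40]]
  ]
}}

```text
clock: 1.5
position: [0.5028, -0.1954, 0.1732]
tcp_rot: [[0.938, 0.347, 0.001], [0.347, -0.938, -0.0], [0.0, 0.001, -1.0]]
ft_force: [1.4, -0.5, -0.4]
gripper_width: 0.04
```

Request:
{"fn": "servo_tool", "kwargs": {
  "rows": [
    [[0,0,0,0,0,-0.122,40],[0,0,0,0,0,-0.122,40],[0,0,0,0,0,-0.122,40],[0,0,0,0,0,-0.122,40],[0,0,0,0,0,-0.122,40],[0,0,0,0,0,-0.122,40],[0,0,0,0,0,-0.122,40],[0,0,0,0,0,-0.122,40],[0,0,0,0,0,-0.122,40],[0,0,0,0,0,-0.122,40],[0,0,0,0,0,-0.122,40]]
  ]
}}

```text
clock: 2.42
position: [0.5017, -0.197, 0.1729]
tcp_rot: [[-0.132, 0.991, 0.0], [0.991, 0.132, -0.0], [-0.0, 0.0, -1.0]]
ft_force: [0.2, -0.0, 0.8]
gripper_width: 0.0397
```

Request:
{"fn": "servo_tool", "kwargs": {
  "rows": [
    [[0,0,0,0,0,-0.122,40],[0,0,0,0,0,-0.122,40],[0,0,0,0,0,-0.122,40],[0,0,0,0,0,-0.122,40],[0,0,0,0,0,-0.122,40],[0,0,0,0,0,-0.122,40],[0,0,0,0,0,-0.122,40],[0,0,0,0,0,-0.122,40],[0,0,0,0,0,-0.122,40],[0,0,0,0,0,-0.122,40],[0,0,0,0,0,-0.122,40],[0,0,0,0,0,0,40]]
  ]
}}

```text
clock: 3.42
position: [0.5017, -0.1971, 0.173]
tcp_rot: [[-0.995, 0.101, 0.0], [0.101, 0.995, -0.0], [-0.0, -0.0, -1.0]]
ft_force: [0.8, -0.6, 0.1]
gripper_width: 0.04
```

```bash
cat > look.py <<'E'
from h import *
import sys
st=bot.read_state(); p,D=bot.grab_frame("wrist")
cv2.imwrite(f"pics/{sys.argv[1]}.png",p[:,:,::-1])
print("clk",st["clock"],"q6",st["q"][5],"pos",st["position"].round(4),"yaw x",np.arctan2(st["tcp_rot"][1,0],st["tcp_rot"][0,0]),"F",st["ft_force"].round(2),"M",st["moment"].round(3)); print(st["tcp_rot"].round(4))
rs=bot.masks_of("knob_top","wrist")
for r in rs[:1]:
    P=maskpts("wrist",r["region"],D,st); print(r["confidence"],r["box"],np.median(P,0).round(4))
    T=P[(P[:,2]>0.079)&(P[:,2]<.09)]; print(len(T),np.median(T[:,2]),cv2.minAreaRect((T[:,:2]*1000).astype(np.float32)))
    v,u=np.nonzero(r["region"]); 
for r in bot.masks_of("housing","wrist")[:1]:
    P=maskpts("wrist",r["region"],D,st);T=P[(P[:,2]>0.084)&(P[:,2]<.095)]
    print("house",len(T),np.median(T[:,2]),cv2.minAreaRect((T[:,:2]*1000).astype(np.float32)))
E
python3 look.py w1
```

```text
clk 3.4167 q6 -2.004753680283126 pos [ 0.5017 -0.1971  0.173 ] yaw x 3.0407247890817666 F [ 0.81 -0.56  0.14] M [ 0.072 -0.107 -0.019]
[[-9.949e-01  1.007e-01  2.000e-04]
 [ 1.007e-01  9.949e-01 -2.000e-04]
 [-2.000e-04 -1.000e-04 -1.000e+00]]
0.95 [270.6, 182.6, 283.4, 221.7] [ 0.4977 -0.1956  0.0837]
391 0.08385885536537524 ((500.16021728515625, -196.34365844726562), (11.496471405029297, 37.505577087402344), 84.57381439208984)
house 10389 0.08798395609144694 ((500.7833557128906, -196.0664520263672), (124.423583984375, 144.43505859375), 83.36324310302734)
```

View pics/w1.png

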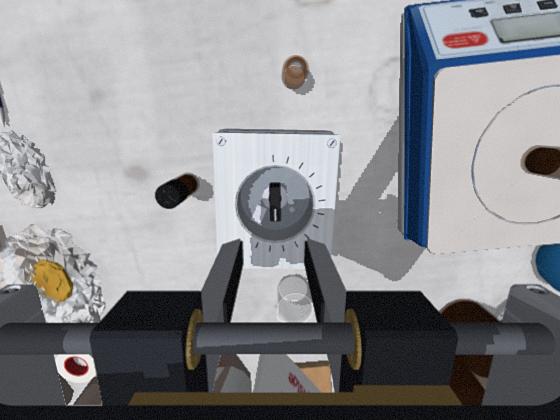

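Request:
{"fn": "servo_tool", "kwargs": {
  "rows": [
    [[1.2,1.2,0,0,0,0,34],[0,0,20,0,0,0,34],[0,0,20,0,0,0,34],[0,0,20,0,0,0,34],[0,0,10,0,0,0,34],[0,0,0,0,0,0,34],[0,0,0,0,0,0,34]]
  ]
}}

```text
clock: 4.15
position: [0.5004, -0.1955, 0.1027]
tcp_rot: [[-0.995, 0.103, -0.001], [0.103, 0.995, 0.0], [0.001, 0.0, -1.0]]
ft_force: [0.3, -0.7, -0.3]
gripper_width: 0.0339
```

```bash
python3 look.py w2; python3 -c "
import cv2;p=cv2.imread('pics/w2.png');cv2.imwrite('pics/w2c.png',cv2.resize(p[130:330,180:380],None,fx=3,fy=3))"
```

```text
clk 4.15 q6 -2.001130577979999 pos [ 0.5004 -0.1955  0.1027] yaw x 3.0382831948426503 F [ 0.3  -0.75 -0.3 ] M [ 0.054 -0.159 -0.061]
[[-9.947e-01  1.031e-01 -8.000e-04]
 [ 1.031e-01  9.947e-01  4.000e-04]
 [ 8.000e-04  3.000e-04 -1.000e+00]]
0.55 [266.0, 199.8, 282.9, 251.4] [ 0.4978 -0.196   0.0838]
637 0.08391300664021337 ((500.2843933105469, -196.1158447265625), (11.998310089111328, 38.15378189086914), 85.73026275634766)
house 15450 0.08801114362364187 ((500.7904968261719, -196.09300231933594), (124.59208679199219, 144.39686584472656), 83.38899993896484)
```

View pics/w2c.png

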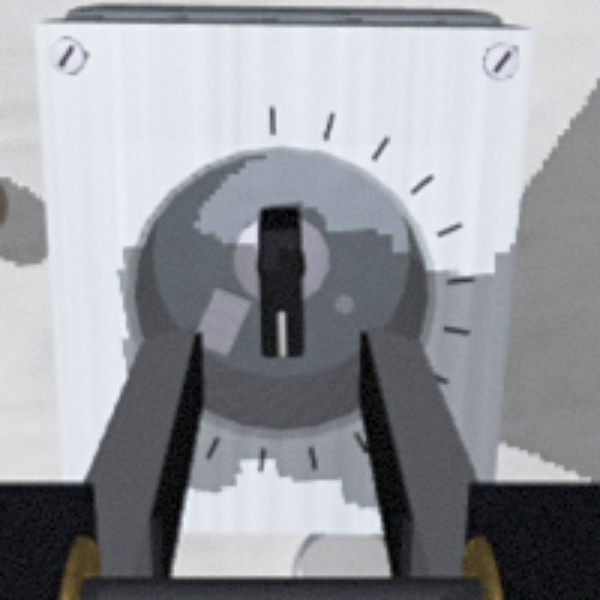

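The wrist crop shows the bar centred between the jaws at crop (281,285), parallel to the pads, with the white stroke towards the gripper. It's clear to descend.

Request:
{"fn": "servo_tool", "kwargs": {
  "rows": [
    [[0,-0.3,10,0,0,-0.015,34],[0,0,10,0,0,0,34],[0,0,10,0,0,0,34],[0,0,10,0,0,0,34],[0,0,0,0,0,0,34],[0,0,0,0,0,0,34]]
  ]
}}

```text
clock: 4.8
position: [0.4994, -0.1953, 0.0613]
tcp_rot: [[-0.996, 0.088, -0.003], [0.088, 0.996, 0.002], [0.003, 0.001, -1.0]]
ft_force: [-0.0, 0.2, -0.3]
gripper_width: 0.034
```

```bash
cat > s.py <<'E'
from plant import bot
import numpy as np
s=bot.read_state();R=s["tcp_rot"]
print("clk",s["clock"],"pos",s["position"].round(4),"yaw",round(np.arctan2(-R[1,0],-R[0,0]),4),"F",s["ft_force"].round(2),"M",s["moment"].round(3),"tq6",s["joint_torque"][5].round(3),"w",s["gripper_width"].round(4),"q6",s["q"][5].round(3))
E
python3 s.py
```

```text
Traceback (most recent call last):
  File "s.py", line 4, in <module>
    print("clk",s["clock"],"pos",s["position"].round(4),"yaw",round(np.arctan2(-R[1,0],-R[0,0]),4),"F",s["ft_force"].round(2),"M",s["moment"].round(3),"tq6",s["joint_torque"][5].round(3),"w",s["gripper_width"].round(4),"q6",s["q"][5].round(3))
                                                                                                                                                                                               ^^^^^^^^^^^^^^^^^^^^^^^^
AttributeError: 'float' object has no attribute 'round'
```

```bash
sed -i 's/s\["gripper_width"\].round(4)/round(float(s["gripper_width"]),4)/' s.py; python3 s.py
```

```text
clk 4.8 pos [ 0.4994 -0.1953  0.0613] yaw -0.0878 F [-0.01  0.2  -0.31] M [ 0.053 -0.146  0.039] tq6 0.001 w 0.034 q6 -2.017
```

Request:
{"fn": "servo_tool", "kwargs": {
  "rows": [
    [[-0.8,-0.5,0,0,0,0,34],[0,0,0,0,0,0,25],[0,0,0,0,0,0,18],[0,0,0,0,0,0,14],[0,0,0,0,0,0,10],[0,0,0,0,0,0,10],[0,0,0,0,0,0,10]]
  ]
}}

```text
clock: 5.38
position: [0.5014, -0.1966, 0.063]
tcp_rot: [[-0.996, 0.088, 0.0], [0.088, 0.996, -0.0], [-0.0, -0.0, -1.0]]
ft_force: [-0.8, 0.2, 0.1]
gripper_width: 0.0106
```

```bash
python3 s.py
```

```text
clk 5.3833 pos [ 0.5014 -0.1966  0.063 ] yaw -0.0878 F [-0.76  0.21  0.09] M [ 0.066 -0.115  0.03 ] tq6 -0.0 w 0.0106 q6 -2.017
```

Request:
{"fn": "servo_tool", "kwargs": {
  "rows": [
    [[0,0,0,0,0,0,4],[0,0,0,0,0,0,4],[0,0,0,0,0,0,4]]
  ]
}}

```text
clock: 5.63
position: [0.5013, -0.1965, 0.0629]
tcp_rot: [[-0.996, 0.088, 0.0], [0.088, 0.996, 0.0], [-0.0, 0.0, -1.0]]
ft_force: [0.4, -0.2, -0.3]
gripper_width: 0.004
```

```bash
python3 s.py; python3 look.py w3
```

```text
clk 5.6333 pos [ 0.5013 -0.1965  0.0629] yaw -0.0878 F [ 0.38 -0.17 -0.29] M [ 0.022 -0.145 -0.008] tq6 0.0 w 0.004 q6 -2.017
clk 5.6333 q6 -2.017386513208677 pos [ 0.5013 -0.1965  0.0629] yaw x 3.053774510357382 F [ 0.38 -0.17 -0.29] M [ 0.022 -0.145 -0.008]
[[-0.9961  0.0877  0.    ]
 [ 0.0877  0.9961  0.    ]
 [-0.      0.     -1.    ]]
0.94 [270.0, 209.2, 303.4, 269.8] [ 0.4902 -0.1961  0.0837]
559 0.08388602112994487 ((500.2286071777344, -196.30116271972656), (11.68648624420166, 37.964542388916016), 85.4837646484375)
house 19220 0.08800666848815972 ((493.7671813964844, -195.33897399902344), (124.64215850830078, 130.2946319580078), 83.40364074707031)
```

View pics/w3.png

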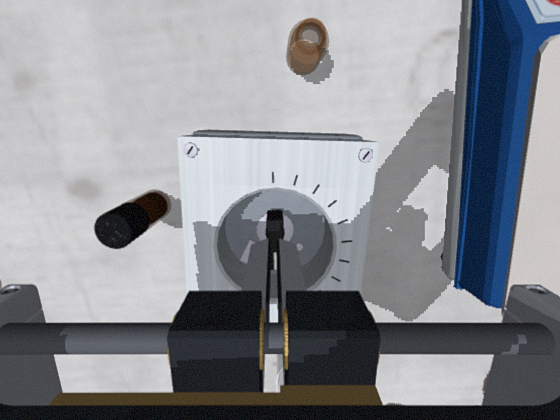

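Run:
```python
from h import *
m=bot.camera_model("wrist");T=np.linalg.inv(m["hand_eye"])
for q in [[0,0,0],[0,0.017,0],[0,0,-.0188],[0,0,-.021],[.008,0,0],[-.008,0,0]]:
    c=T[:3,:3]@np.array(q)+T[:3,3]; print(q,cv2.projectPoints(c.reshape(1,3),np.zeros(3),np.zeros(3),m["K"],m["dist_coeffs"])[0].ravel())
p=cv2.imread('pics/w3.png');cv2.imwrite('pics/w3c.png',cv2.resize(p[180:300,200:360],None,fx=5,fy=5,interpolation=cv2.INTER_CUBIC))
p,D=bot.grab_frame("scene");cv2.imwrite('pics/s3.png',cv2.resize(p[120:300,180:380,::-1],None,fx=3,fy=3,interpolation=cv2.INTER_CUBIC))
```

```text
[0, 0, 0] [274.34071163 235.27325582]
[0, 0.017, 0] [296.65007386 235.2949772 ]
[0, 0, -0.0188] [274.44293099 244.83001364]
[0, 0, -0.021] [274.45606922 246.05829512]
[0.008, 0, 0] [274.36316546 225.3251277 ]
[-0.008, 0, 0] [274.31869706 245.03127465]
```

View pics/w3c.png

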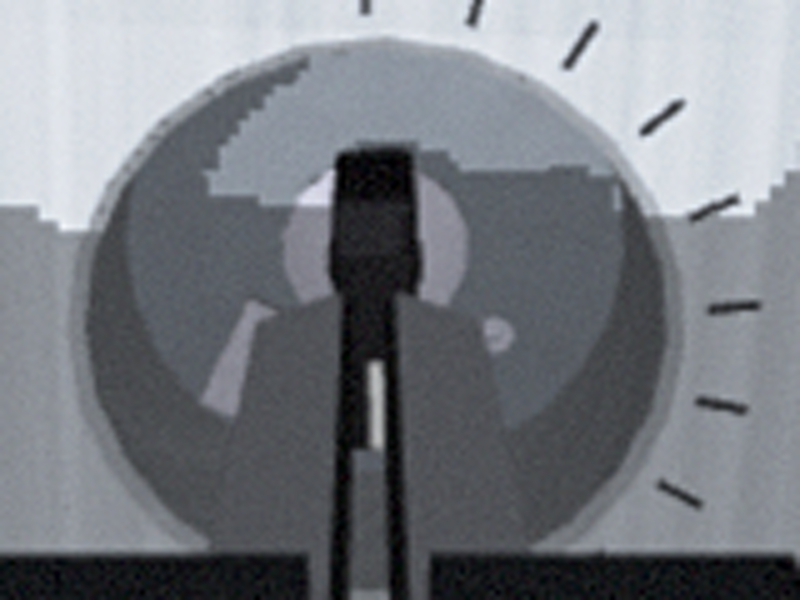

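View pics/s3.png

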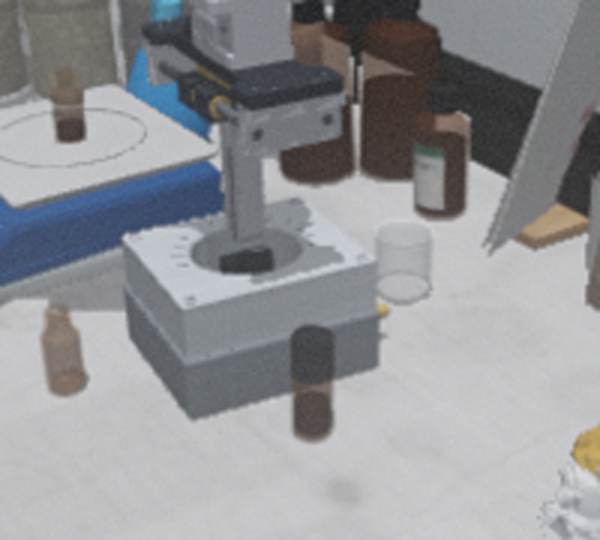

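Run:
```python
from h import *
st=bot.read_state(); p,D=bot.grab_frame("wrist"); np.save("w3d.npy",D)
for v in range(224,292,4):
  print(v,[ (by_depth("wrist",[[u,v]],[D[v,u]],st)[0]*1000).round(0).astype(int).tolist() if D[v,u]>0 else 0 for u in (258,265,275,285,292)])
st=bot.read_state();p,D=bot.grab_frame("scene")
print("scene")
for v in range(180,215,2):
  print(v,[ (by_depth("scene",[[u,v]],[D[v,u]])[0]*1000).round(0).astype(int).tolist() if D[v,u]>0 else 0 for u in (256,260,264,268)])
```

```text
224 [[495, -209, 52], [495, -203, 52], [486, -195, 83], [497, -188, 52], [497, -182, 52]]
228 [[498, -209, 53], [499, -204, 52], [488, -195, 84], [500, -188, 52], [501, -182, 51]]
232 [[502, -210, 51], [502, -204, 52], [491, -195, 84], [503, -188, 53], [504, -183, 52]]
236 [[505, -210, 51], [505, -204, 53], [494, -196, 84], [507, -188, 52], [508, -183, 51]]
240 [[509, -210, 50], [490, -202, 99], [497, -196, 83], [491, -189, 99], [511, -183, 50]]
244 [[490, -206, 105], [491, -202, 105], [500, -196, 84], [492, -189, 104], [492, -185, 106]]
248 [[490, -206, 111], [490, -201, 113], [503, -196, 84], [491, -190, 112], [492, -185, 111]]
252 [[490, -205, 117], [491, -201, 117], [506, -197, 84], [491, -190, 118], [492, -186, 117]]
256 [[490, -205, 123], [490, -201, 123], [508, -197, 85], [491, -190, 123], [492, -186, 123]]
260 [[491, -205, 127], [491, -201, 127], [512, -197, 83], [491, -190, 128], [492, -186, 128]]
264 [[491, -205, 132], [490, -201, 133], [515, -197, 84], [491, -190, 132], [492, -187, 133]]
268 [[490, -204, 137], [491, -201, 137], [518, -198, 85], [492, -190, 137], [492, -187
[... 1121 characters left out ...]
112], [501, -209, 108], [508, -214, 108]]
198 [[510, -157, 80], [491, -209, 106], [499, -212, 105], [533, -170, 79]]
200 [[509, -159, 76], [493, -205, 99], [526, -165, 74], [531, -173, 75]]
202 [[510, -155, 70], [518, -159, 69], [527, -162, 67], [518, -195, 83]]
204 [[509, -156, 65], [499, -193, 83], [507, -197, 83], [513, -204, 84]]
206 [[487, -198, 84], [495, -201, 83], [506, -198, 79], [511, -206, 80]]
208 [[485, -200, 81], [495, -200, 78], [505, -200, 75], [514, -201, 72]]
210 [[484, -203, 78], [493, -203, 75], [504, -200, 70], [513, -202, 68]]
212 [[471, -226, 87], [477, -232, 88], [483, -238, 88], [492, -238, 86]]
214 [[465, -236, 88], [472, -241, 89], [478, -245, 88], [486, -248, 87]]
```

The jaws closed to 4 mm with no force. Both cameras put the fingertips at z≈0.098, about 35 mm short of the reported TCP (0.063), so they're still above the knob. I'll reopen, go down part of the way and check the tip height again.

Request:
{"fn": "servo_tool", "kwargs": {
  "rows": [
    [[0,0,0,0,0,0,15],[0,0,0,0,0,0,25],[0,0,0,0,0,0,34],[0,0,0,0,0,0,34],[0,0,6,0,0,0,34],[0,0,6,0,0,0,34],[0,0,6,0,0,0,34],[0,0,0,0,0,0,34]]
  ]
}}

```text
clock: 6.6
position: [0.4998, -0.1957, 0.0428]
tcp_rot: [[-0.996, 0.088, -0.003], [0.088, 0.996, 0.002], [0.003, 0.002, -1.0]]
ft_force: [0.1, -0.3, -0.4]
gripper_width: 0.0341
```

```bash
cat > tip.py <<'E'
from h import *
import sys
st=bot.read_state(); p,D=bot.grab_frame("wrist"); cv2.imwrite(f"pics/{sys.argv[1]}.png",cv2.resize(p[150:330,160:400,::-1],None,fx=3.2,fy=3.2))
# points whose tool-x matches finger front face and beyond
v,u=np.nonzero(D>0); P=by_depth("wrist",np.c_[u,v],D[v,u],st)
L=(P-st["position"])@st["tcp_rot"]
k=(abs(L[:,0]-.0105)<.003)&(abs(L[:,1])<.04)&(L[:,2]>-.1)&(P[:,2]>.056)
for sgn in (-1,1):
    a=L[k&(sgn*L[:,1]>0)]
    if len(a): print("finger",sgn,"n",len(a),"tip toolz max",np.sort(a[:,2])[-5:].round(4),"y range",np.percentile(a[:,1],[1,99]).round(4),"x",np.median(a[:,0]).round(4), "=> world z tip",(st["position"][2]-np.sort(a[:,2])[-5]).round(4))
E
python3 tip.py w4; python3 s.py
```

```text
finger -1 n 1515 tip toolz max [-0.0192 -0.0181 -0.0174 -0.0162 -0.0161] y range [-0.0392 -0.001 ] x 0.0103 => world z tip 0.062
finger 1 n 1504 tip toolz max [-0.0177 -0.0171 -0.0152 -0.0151 -0.0141] y range [0.0009 0.0388] x 0.0103 => world z tip 0.0605
clk 6.65 pos [ 0.5002 -0.1959  0.0434] yaw -0.0878 F [-0.39 -1.27 -0.08] M [ 0.016 -0.242  0.015] tq6 -0.0 w 0.0342 q6 -2.017
```

View pics/w4.png

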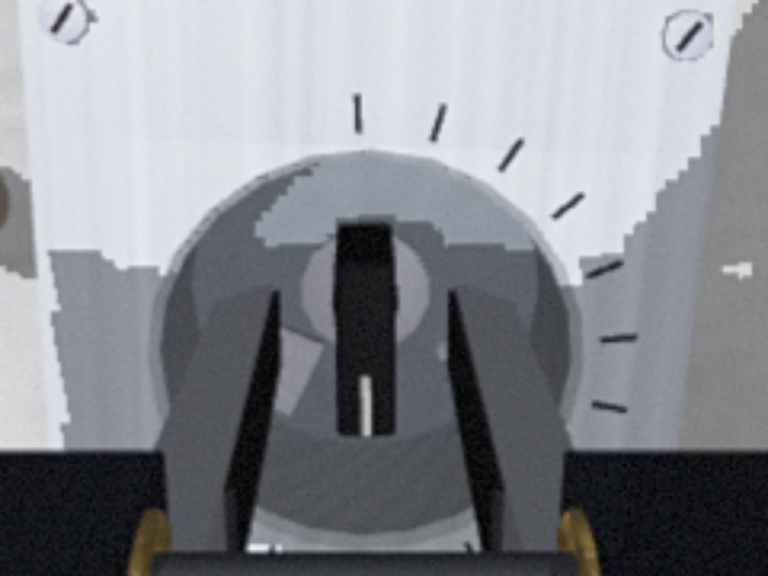

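Request:
{"fn": "servo_tool", "kwargs": {
  "rows": [
    [[0,0,5,0,0,0,34],[0,0,5,0,0,0,34],[0,0,4,0,0,0,34],[0,0,0,0,0,0,34],[0,0,0,0,0,0,34]]
  ]
}}

```text
clock: 7.07
position: [0.501, -0.1964, 0.0304]
tcp_rot: [[-0.996, 0.088, -0.001], [0.088, 0.996, 0.0], [0.001, 0.0, -1.0]]
ft_force: [-0.3, 0.5, 0.2]
gripper_width: 0.0342
```

```bash
python3 s.py; python3 tip.py w5; python3 s.py
python3 - <<'E'
from h import *
p,D=bot.grab_frame("scene");cv2.imwrite('pics/s5.png',cv2.resize(p[170:260,210:330,::-1],None,fx=6,fy=6,interpolation=cv2.INTER_CUBIC))
E
```

```text
clk 7.0667 pos [ 0.501  -0.1964  0.0304] yaw -0.0879 F [-0.26  0.5   0.22] M [ 0.024 -0.149 -0.023] tq6 0.0 w 0.0342 q6 -2.017
finger -1 n 1534 tip toolz max [-0.0284 -0.0276 -0.0266 -0.0261 -0.026 ] y range [-0.0391 -0.001 ] x 0.0103 => world z tip 0.0588
finger 1 n 1543 tip toolz max [-0.0292 -0.0288 -0.0281 -0.026  -0.0259] y range [0.0007 0.0394] x 0.0104 => world z tip 0.0596
clk 7.1167 pos [ 0.5013 -0.1965  0.0307] yaw -0.0878 F [ 0.59  0.32 -0.06] M [ 0.049 -0.107 -0.012] tq6 0.0 w 0.0339 q6 -2.017
```

View pics/s5.png

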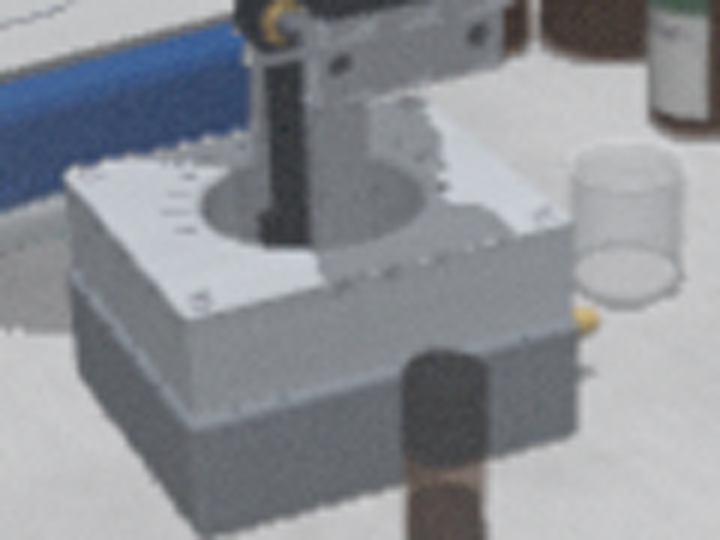

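View pics/w5.png

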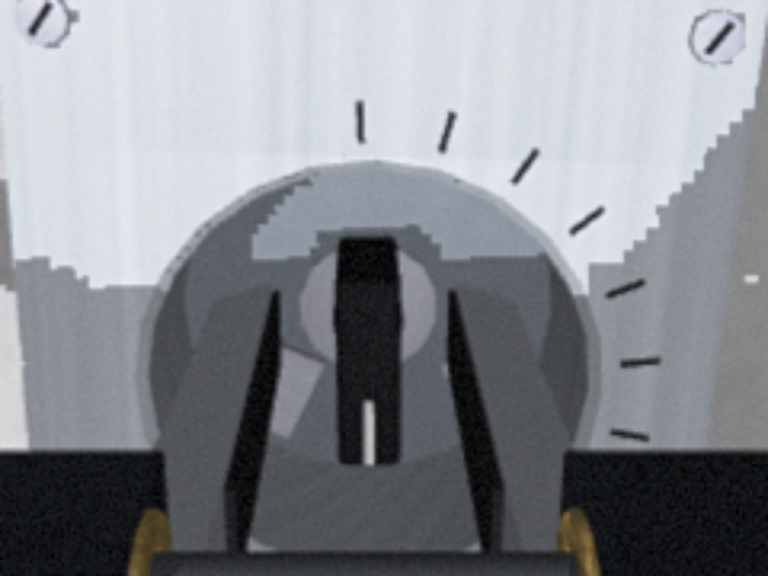

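Now both fingers are inside the well, one on each side of the bar (tips ≈0.065). I'll go a little deeper and close on it.

Request:
{"fn": "servo_tool", "kwargs": {
  "rows": [
    [[0.8,0.3,2.5,0,0,0,34],[0,0,0,0,0,0,24],[0,0,0,0,0,0,16],[0,0,0,0,0,0,13],[0,0,0,0,0,0,9],[0,0,0,0,0,0,5],[0,0,0,0,0,0,5],[0,0,0,0,0,0,5],[0,0,0,0,0,0,5]]
  ]
}}

```text
clock: 7.92
position: [0.5007, -0.1957, 0.0284]
tcp_rot: [[-0.996, 0.088, 0.0], [0.088, 0.996, 0.001], [-0.0, 0.001, -1.0]]
ft_force: [-0.2, 3.3, 1.9]
gripper_width: 0.0118
```

```bash
python3 s.py;python3 tip.py w6; python3 s.py
```

```text
clk 7.9167 pos [ 0.5007 -0.1957  0.0284] yaw -0.0877 F [-0.23  3.31  1.88] M [ 0.682 -0.167  0.061] tq6 0.051 w 0.0118 q6 -2.018
finger -1 n 1417 tip toolz max [-0.0298 -0.0295 -0.0288 -0.0279 -0.0277] y range [-0.0394 -0.001 ] x 0.0103 => world z tip 0.0583
finger 1 n 1403 tip toolz max [-0.0311 -0.031  -0.0293 -0.0291 -0.0279] y range [0.0007 0.0391] x 0.0104 => world z tip 0.0595
clk 7.9667 pos [ 0.5006 -0.1957  0.0285] yaw -0.0878 F [0.32 2.9  1.8 ] M [ 0.648 -0.158  0.06 ] tq6 0.052 w 0.0115 q6 -2.018
```

View pics/w6.png

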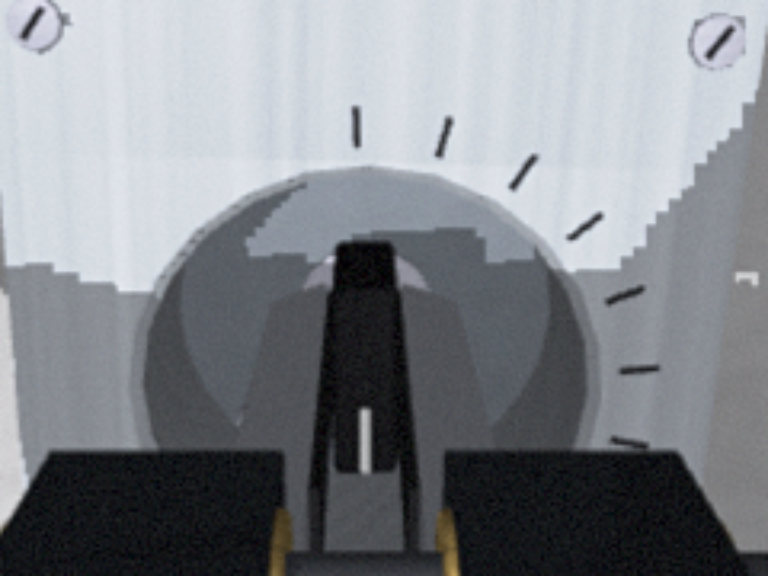

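Gripped: opening 11.8 mm, bar between the pads. I'll turn clockwise (+ tool z) in small steps and watch the torque, with friction at about 0.06 N m as the baseline.

Request:
{"fn": "servo_tool", "kwargs": {
  "rows": [
    [[0,0.3,0,0,0,0.02,5],[0,0,0,0,0,0.02,5],[0,0,0,0,0,0.02,5],[0,0,0,0,0,0.02,5],[0,0,0,0,0,0,5]]
  ]
}}

```text
clock: 8.38
position: [0.5007, -0.1956, 0.0285]
tcp_rot: [[-0.986, 0.168, 0.0], [0.168, 0.986, 0.0], [-0.0, 0.0, -1.0]]
ft_force: [-0.1, 3.8, 3.3]
gripper_width: 0.0119
```

```bash
python3 s.py
```

```text
clk 8.3833 pos [ 0.5007 -0.1956  0.0285] yaw -0.1691 F [-0.07  3.77  3.26] M [ 0.816 -0.206  0.005] tq6 0.144 w 0.0119 q6 -1.936
```

Request:
{"fn": "servo_tool", "kwargs": {
  "rows": [
    [[0,0,0,0,0,0.02,5],[0,0,0,0,0,0.02,5],[0,0,0,0,0,0.02,5],[0,0,0,0,0,0.02,5],[0,0,0,0,0,0,5]]
  ]
}}

```text
clock: 8.8
position: [0.5007, -0.1956, 0.0284]
tcp_rot: [[-0.969, 0.247, 0.0], [0.247, 0.969, 0.0], [-0.0, 0.0, -1.0]]
ft_force: [1.5, 5.2, 3.2]
gripper_width: 0.0118
```

```bash
python3 s.py
```

```text
clk 8.8 pos [ 0.5007 -0.1956  0.0284] yaw -0.2491 F [1.5  5.25 3.22] M [ 1.087 -0.277  0.072] tq6 0.161 w 0.0118 q6 -1.856
```

Request:
{"fn": "servo_tool", "kwargs": {
  "rows": [
    [[0,0.6,0,0,0,0,5],[0,0,0,0,0,0,5]]
  ]
}}

```text
clock: 8.97
position: [0.5007, -0.1955, 0.0284]
tcp_rot: [[-0.969, 0.245, -0.0], [0.245, 0.969, -0.001], [-0.0, -0.001, -1.0]]
ft_force: [0.6, 4.1, 3.5]
gripper_width: 0.012
```

```bash
python3 s.py
```

```text
clk 8.9667 pos [ 0.5007 -0.1955  0.0284] yaw -0.2479 F [0.62 4.07 3.47] M [ 0.827 -0.212 -0.009] tq6 -0.023 w 0.012 q6 -1.856
```

Request:
{"fn": "servo_tool", "kwargs": {
  "rows": [
    [[0,0,0,0,0,0.02,5],[0,0,0,0,0,0.02,5],[0,0,0,0,0,0.02,5],[0,0,0,0,0,0,5],[0,0,0,0,0,0,5]]
  ]
}}

```text
clock: 9.38
position: [0.5007, -0.1955, 0.0284]
tcp_rot: [[-0.953, 0.303, -0.0], [0.303, 0.953, -0.0], [-0.0, -0.0, -1.0]]
ft_force: [0.2, 2.4, 3.2]
gripper_width: 0.0118
```

```bash
python3 s.py
```

```text
clk 9.3833 pos [ 0.5007 -0.1955  0.0284] yaw -0.3081 F [0.16 2.41 3.17] M [ 0.685 -0.069 -0.039] tq6 -0.008 w 0.0118 q6 -1.796
```

Request:
{"fn": "servo_tool", "kwargs": {
  "rows": [
    [[0,0.3,0,0,0,0.02,5],[0,0,0,0,0,0.02,5],[0,0,0,0,0,0.02,5],[0,0,0,0,0,0,5]]
  ]
}}

```text
clock: 9.72
position: [0.5008, -0.1954, 0.0284]
tcp_rot: [[-0.933, 0.361, -0.0], [0.361, 0.933, -0.001], [-0.0, -0.001, -1.0]]
ft_force: [-1.0, 2.3, 2.8]
gripper_width: 0.0116
```

```bash
python3 s.py
```

```text
clk 9.7167 pos [ 0.5008 -0.1954  0.0284] yaw -0.369 F [-1.04  2.27  2.76] M [ 0.397  0.027 -0.028] tq6 0.142 w 0.0116 q6 -1.734
```

Request:
{"fn": "servo_tool", "kwargs": {
  "rows": [
    [[0,0,0,0,0,0.02,5],[0,0,0,0,0,0.02,5],[0,0,0,0,0,0.02,5],[0,0,0,0,0,0,5]]
  ]
}}

```text
clock: 10.05
position: [0.5008, -0.1953, 0.0284]
tcp_rot: [[-0.909, 0.416, -0.0], [0.416, 0.909, -0.0], [-0.0, -0.0, -1.0]]
ft_force: [-1.1, 0.4, 4.2]
gripper_width: 0.0119
```

```bash
python3 tip.py w7; python3 s.py
```

```text
finger -1 n 1405 tip toolz max [-0.0313 -0.0309 -0.0302 -0.0288 -0.0277] y range [-0.0398 -0.0006] x 0.01 => world z tip 0.0597
finger 1 n 1420 tip toolz max [-0.0306 -0.0297 -0.0289 -0.0286 -0.0284] y range [0.0011 0.0393] x 0.01 => world z tip 0.059
clk 10.1 pos [ 0.5008 -0.1953  0.0284] yaw -0.4282 F [-1.8   0.69  3.07] M [0.247 0.077 0.007] tq6 0.023 w 0.0115 q6 -1.675
```

View pics/w7.png

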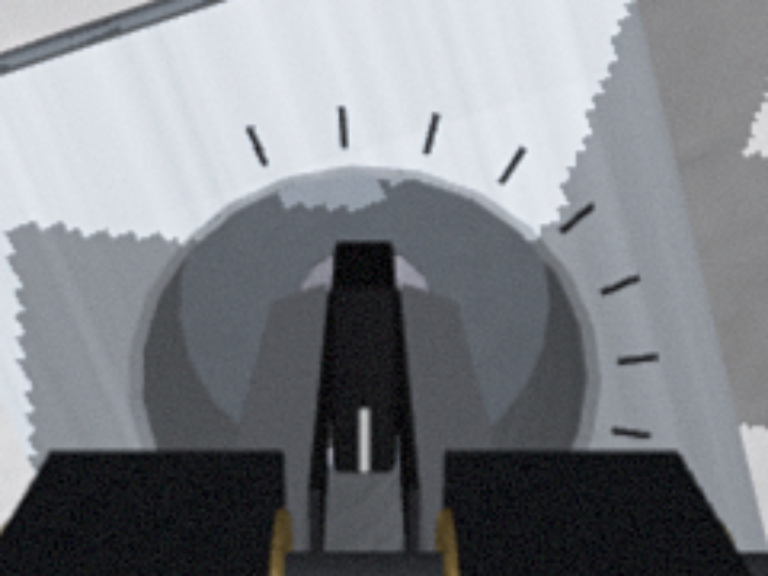

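The bar is turning with the jaws and no stop has shown yet at 0.34 rad. I'll keep going.

Request:
{"fn": "servo_tool", "kwargs": {
  "rows": [
    [[0,0,0,0,0,0.02,5],[0,0,0,0,0,0.02,5],[0,0,0,0,0,0.02,5],[0,0,0,0,0,0,5],[0,0,0,0,0,0,5]]
  ]
}}

```text
clock: 10.52
position: [0.5008, -0.1952, 0.0284]
tcp_rot: [[-0.883, 0.469, -0.0], [0.469, 0.883, -0.0], [-0.0, -0.0, -1.0]]
ft_force: [-0.3, 1.2, 2.5]
gripper_width: 0.0117
```

```bash
python3 s.py
```

```text
clk 10.5167 pos [ 0.5008 -0.1952  0.0284] yaw -0.4881 F [-0.28  1.19  2.51] M [ 0.102  0.127 -0.021] tq6 -0.01 w 0.0117 q6 -1.615
```

Request:
{"fn": "servo_tool", "kwargs": {
  "rows": [
    [[0,0,0,0,0,0.02,5],[0,0,0,0,0,0.02,5],[0,0,0,0,0,0.02,5],[0,0,0,0,0,0,5],[0,0,0,0,0,0,5]]
  ]
}}

```text
clock: 10.93
position: [0.5009, -0.1951, 0.0284]
tcp_rot: [[-0.854, 0.521, 0.0], [0.521, 0.854, -0.0], [-0.0, -0.0, -1.0]]
ft_force: [-0.7, -0.4, 3.0]
gripper_width: 0.0117
```

```bash
python3 s.py
```

```text
clk 10.9333 pos [ 0.5009 -0.1951  0.0284] yaw -0.548 F [-0.68 -0.43  2.99] M [0.065 0.09  0.022] tq6 -0.01 w 0.0117 q6 -1.555
```

Request:
{"fn": "servo_tool", "kwargs": {
  "rows": [
    [[0,0,0,0,0,0.02,5],[0,0,0,0,0,0.02,5],[0,0,0,0,0,0.02,5],[0,0,0,0,0,0,5],[0,0,0,0,0,0,5]]
  ]
}}

```text
clock: 11.35
position: [0.5009, -0.1951, 0.0284]
tcp_rot: [[-0.821, 0.571, 0.0], [0.571, 0.821, -0.0], [-0.0, -0.0, -1.0]]
ft_force: [-1.1, -0.8, 3.2]
gripper_width: 0.0121
```

```bash
python3 s.py
```

```text
clk 11.35 pos [ 0.5009 -0.1951  0.0284] yaw -0.6081 F [-1.07 -0.83  3.21] M [ 0.006  0.108 -0.065] tq6 -0.011 w 0.0121 q6 -1.495
```

Request:
{"fn": "servo_tool", "kwargs": {
  "rows": [
    [[0,0,0,0,0,0.02,5],[0,0,0,0,0,0.02,5],[0,0,0,0,0,0.02,5],[0,0,0,0,0,0,5],[0,0,0,0,0,0,5]]
  ]
}}

```text
clock: 11.77
position: [0.5009, -0.195, 0.0284]
tcp_rot: [[-0.785, 0.619, 0.0], [0.619, 0.785, -0.0], [-0.0, 0.0, -1.0]]
ft_force: [-0.8, -0.4, 3.9]
gripper_width: 0.012
```

```bash
python3 s.py
```

```text
clk 11.7667 pos [ 0.5009 -0.195   0.0284] yaw -0.668 F [-0.76 -0.38  3.85] M [-0.013  0.084 -0.025] tq6 -0.01 w 0.012 q6 -1.435
```

Request:
{"fn": "servo_tool", "kwargs": {
  "rows": [
    [[0,0,0,0,0,0.02,5],[0,0,0,0,0,0.02,5],[0,0,0,0,0,0.02,5],[0,0,0,0,0,0,5],[0,0,0,0,0,0,5]]
  ]
}}

```text
clock: 12.18
position: [0.5009, -0.195, 0.0284]
tcp_rot: [[-0.746, 0.665, 0.0], [0.665, 0.746, 0.0], [-0.0, 0.0, -1.0]]
ft_force: [0.4, 0.4, 3.3]
gripper_width: 0.0118
```

```bash
python3 s.py
```

```text
clk 12.1833 pos [ 0.5009 -0.195   0.0284] yaw -0.7281 F [0.42 0.44 3.34] M [ 0.041 -0.03  -0.007] tq6 -0.01 w 0.0118 q6 -1.375
```

Request:
{"fn": "servo_tool", "kwargs": {
  "rows": [
    [[0,0,0,0,0,0.02,5],[0,0,0,0,0,0.02,5],[0,0,0,0,0,0.02,5],[0,0,0,0,0,0,5],[0,0,0,0,0,0,5]]
  ]
}}

```text
clock: 12.6
position: [0.5009, -0.195, 0.0284]
tcp_rot: [[-0.705, 0.709, 0.0], [0.709, 0.705, 0.0], [-0.0, 0.0, -1.0]]
ft_force: [0.8, 0.6, 3.1]
gripper_width: 0.0117
```

```bash
python3 s.py
```

```text
clk 12.6 pos [ 0.5009 -0.195   0.0284] yaw -0.7881 F [0.78 0.57 3.08] M [ 0.064 -0.138 -0.064] tq6 -0.01 w 0.0117 q6 -1.315
```

Request:
{"fn": "servo_tool", "kwargs": {
  "rows": [
    [[0,0,0,0,0,0.02,5],[0,0,0,0,0,0.02,5],[0,0,0,0,0,0.02,5],[0,0,0,0,0,0,5],[0,0,0,0,0,0,5]]
  ]
}}

```text
clock: 13.02
position: [0.501, -0.195, 0.0284]
tcp_rot: [[-0.661, 0.75, 0.0], [0.75, 0.661, 0.0], [-0.0, 0.0, -1.0]]
ft_force: [-0.4, 1.4, 2.7]
gripper_width: 0.0117
```

```bash
python3 s.py
```

```text
clk 13.0167 pos [ 0.501  -0.195   0.0284] yaw -0.8481 F [-0.4   1.45  2.66] M [ 0.157 -0.241 -0.026] tq6 -0.009 w 0.0117 q6 -1.255
```

Request:
{"fn": "servo_tool", "kwargs": {
  "rows": [
    [[0,0,0,0,0,0.02,5],[0,0,0,0,0,0.02,5],[0,0,0,0,0,0.02,5],[0,0,0,0,0,0,5],[0,0,0,0,0,0,5]]
  ]
}}

```text
clock: 13.43
position: [0.501, -0.1949, 0.0284]
tcp_rot: [[-0.615, 0.788, 0.0], [0.788, 0.615, 0.0], [-0.0, 0.0, -1.0]]
ft_force: [0.4, 1.0, 3.6]
gripper_width: 0.012
```

```bash
python3 s.py
```

```text
clk 13.4333 pos [ 0.501  -0.1949  0.0284] yaw -0.9081 F [0.42 1.01 3.56] M [ 0.261 -0.334 -0.054] tq6 -0.009 w 0.012 q6 -1.195
```

Request:
{"fn": "servo_tool", "kwargs": {
  "rows": [
    [[0,0,0,0,0,0.02,5],[0,0,0,0,0,0.02,5],[0,0,0,0,0,0.02,5],[0,0,0,0,0,0,5],[0,0,0,0,0,0,5]]
  ]
}}

```text
clock: 13.85
position: [0.501, -0.1949, 0.0284]
tcp_rot: [[-0.567, 0.824, 0.0], [0.824, 0.567, 0.0], [-0.0, 0.0, -1.0]]
ft_force: [1.4, 2.1, 3.4]
gripper_width: 0.0118
```

```bash
python3 s.py
```

```text
clk 13.85 pos [ 0.501  -0.1949  0.0284] yaw -0.9681 F [1.43 2.06 3.44] M [ 0.406 -0.5   -0.044] tq6 -0.008 w 0.0118 q6 -1.135
```

Request:
{"fn": "servo_tool", "kwargs": {
  "rows": [
    [[0,0.3,0,0,0,0.02,5],[0,0,0,0,0,0.02,5],[0,0,0,0,0,0.02,5],[0,0,0,0,0,0,5],[0,0,0,0,0,0,5]]
  ]
}}

```text
clock: 14.27
position: [0.5011, -0.1949, 0.0284]
tcp_rot: [[-0.516, 0.856, 0.0], [0.856, 0.516, -0.0], [-0.0, 0.0, -1.0]]
ft_force: [1.1, 1.9, 2.3]
gripper_width: 0.0119
```

```bash
python3 s.py
```

```text
clk 14.2667 pos [ 0.5011 -0.1949  0.0284] yaw -1.0281 F [1.13 1.92 2.29] M [ 0.269 -0.388 -0.074] tq6 -0.008 w 0.0119 q6 -1.075
```

```bash
python3 tip.py w8 >/dev/null; python3 s.py
```

```text
clk 14.3167 pos [ 0.5011 -0.1949  0.0284] yaw -1.028 F [1.04 1.94 4.3 ] M [ 0.254 -0.335 -0.001] tq6 -0.025 w 0.0116 q6 -1.075
```

View pics/w8.png

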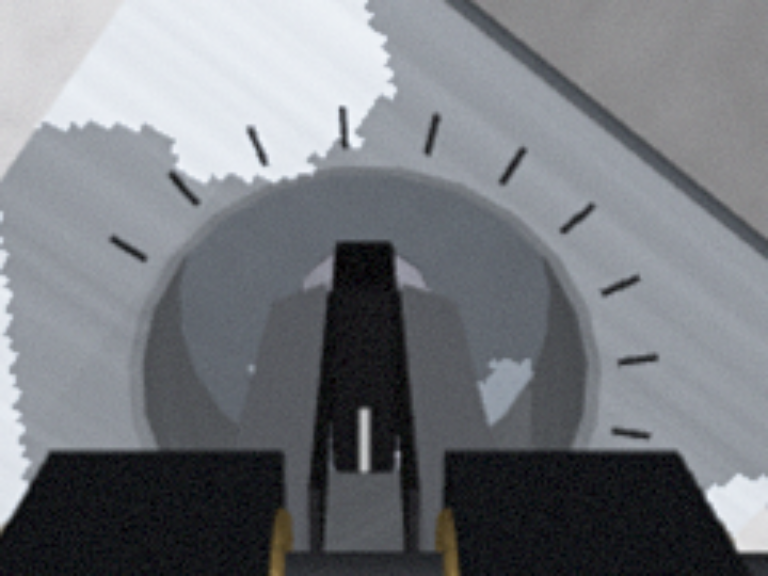

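Request:
{"fn": "servo_tool", "kwargs": {
  "rows": [
    [[0,0.2,0,0,0,0.02,5],[0,0,0,0,0,0.02,5],[0,0,0,0,0,0.02,5],[0,0,0,0,0,0,5],[0,0,0,0,0,0,5]]
  ]
}}

```text
clock: 14.73
position: [0.5011, -0.1948, 0.0283]
tcp_rot: [[-0.464, 0.886, -0.0], [0.886, 0.464, -0.0], [0.0, -0.0, -1.0]]
ft_force: [0.6, 2.4, 2.8]
gripper_width: 0.0117
```

```bash
python3 s.py
```

```text
clk 14.7333 pos [ 0.5011 -0.1948  0.0283] yaw -1.0881 F [0.63 2.4  2.85] M [ 0.128 -0.208 -0.032] tq6 -0.009 w 0.0117 q6 -1.014
```

The bar is still locked to the jaws at about 0.95 rad, and nothing resists beyond friction.

Request:
{"fn": "servo_tool", "kwargs": {
  "rows": [
    [[0,0,0,0,0,0.02,5],[0,0,0,0,0,0.02,5],[0,0,0,0,0,0.02,5],[0,0,0,0,0,0,5],[0,0,0,0,0,0,5]]
  ]
}}

```text
clock: 15.15
position: [0.5012, -0.1948, 0.0283]
tcp_rot: [[-0.41, 0.912, -0.0], [0.912, 0.41, -0.0], [-0.0, -0.0, -1.0]]
ft_force: [-0.7, -0.3, 3.3]
gripper_width: 0.0117
```

```bash
python3 s.py
```

```text
clk 15.15 pos [ 0.5012 -0.1948  0.0283] yaw -1.148 F [-0.71 -0.3   3.3 ] M [ 0.123 -0.227 -0.031] tq6 -0.009 w 0.0117 q6 -0.954
```

Request:
{"fn": "servo_tool", "kwargs": {
  "rows": [
    [[0,0,0,0,0,0.02,5],[0,0,0,0,0,0.02,5],[0,0,0,0,0,0.02,5],[0,0,0,0,0,0,5],[0,0,0,0,0,0,5]]
  ]
}}

```text
clock: 15.57
position: [0.5012, -0.1947, 0.0283]
tcp_rot: [[-0.355, 0.935, -0.0], [0.935, 0.355, 0.0], [0.0, -0.0, -1.0]]
ft_force: [0.4, -0.3, 3.2]
gripper_width: 0.0117
```

```bash
python3 s.py
```

```text
clk 15.5667 pos [ 0.5012 -0.1947  0.0283] yaw -1.2081 F [ 0.38 -0.28  3.17] M [ 0.085 -0.284 -0.035] tq6 -0.009 w 0.0117 q6 -0.894
```

Request:
{"fn": "servo_tool", "kwargs": {
  "rows": [
    [[0,0,0,0,0,0.02,5],[0,0,0,0,0,0.02,5],[0,0,0,0,0,0.02,5],[0,0,0,0,0,0,5],[0,0,0,0,0,0,5]]
  ]
}}

```text
clock: 15.98
position: [0.5013, -0.1947, 0.0283]
tcp_rot: [[-0.298, 0.955, 0.0], [0.955, 0.298, 0.0], [0.0, 0.0, -1.0]]
ft_force: [1.4, 1.4, 3.4]
gripper_width: 0.0119
```

```bash
python3 s.py
```

```text
clk 15.9833 pos [ 0.5013 -0.1947  0.0283] yaw -1.2681 F [1.44 1.35 3.39] M [ 0.094 -0.224 -0.042] tq6 -0.009 w 0.0119 q6 -0.834
```

Request:
{"fn": "servo_tool", "kwargs": {
  "rows": [
    [[0,0,0,0,0,0.02,5],[0,0,0,0,0,0.02,5],[0,0,0,0,0,0.02,5],[0,0,0,0,0,0,5],[0,0,0,0,0,0,5]]
  ]
}}

```text
clock: 16.4
position: [0.5013, -0.1947, 0.0283]
tcp_rot: [[-0.24, 0.971, 0.0], [0.971, 0.24, 0.0], [0.0, 0.0, -1.0]]
ft_force: [1.7, 0.1, 1.9]
gripper_width: 0.0116
```

```bash
python3 s.py
```

```text
clk 16.4 pos [ 0.5013 -0.1947  0.0283] yaw -1.3281 F [1.7  0.06 1.91] M [ 0.078 -0.37  -0.033] tq6 -0.009 w 0.0116 q6 -0.774
```

Request:
{"fn": "servo_tool", "kwargs": {
  "rows": [
    [[0,0.2,0,0,0,0.02,5],[0,0,0,0,0,0.02,5],[0,0,0,0,0,0.02,5],[0,0,0,0,0,0,5],[0,0,0,0,0,0,5]]
  ]
}}

```text
clock: 16.82
position: [0.5014, -0.1947, 0.0283]
tcp_rot: [[-0.182, 0.983, -0.0], [0.983, 0.182, 0.0], [0.0, -0.0, -1.0]]
ft_force: [1.4, 0.9, 2.8]
gripper_width: 0.0117
```

```bash
python3 s.py
```

```text
clk 16.8167 pos [ 0.5014 -0.1947  0.0283] yaw -1.3881 F [1.36 0.92 2.78] M [ 0.056 -0.261 -0.035] tq6 -0.009 w 0.0117 q6 -0.714
```

Request:
{"fn": "servo_tool", "kwargs": {
  "rows": [
    [[0,0,0,0,0,0.02,5],[0,0,0,0,0,0.02,5],[0,0,0,0,0,0.02,5],[0,0,0,0,0,0,5],[0,0,0,0,0,0,5]]
  ]
}}

```text
clock: 17.23
position: [0.5015, -0.1947, 0.0284]
tcp_rot: [[-0.123, 0.992, 0.0], [0.992, 0.123, 0.0], [0.0, 0.0, -1.0]]
ft_force: [1.1, -0.0, 2.1]
gripper_width: 0.0121
```

```bash
python3 s.py
```

```text
clk 17.2333 pos [ 0.5015 -0.1947  0.0284] yaw -1.448 F [ 1.12 -0.02  2.06] M [ 0.033 -0.312  0.029] tq6 0.036 w 0.0121 q6 -0.654
```

The settled joint-6 torque and Mz have both risen for the first time, so this may be the start of the cushion. I'll use finer steps from here.

Request:
{"fn": "servo_tool", "kwargs": {
  "rows": [
    [[0,0,0,0,0,0.015,5],[0,0,0,0,0,0,5],[0,0,0,0,0,0,5]]
  ]
}}

```text
clock: 17.48
position: [0.5015, -0.1946, 0.0283]
tcp_rot: [[-0.108, 0.994, 0.0], [0.994, 0.108, 0.0], [0.0, 0.0, -1.0]]
ft_force: [2.2, 0.6, 2.2]
gripper_width: 0.0119
```

```bash
python3 s.py
```

```text
clk 17.4833 pos [ 0.5015 -0.1946  0.0283] yaw -1.4628 F [2.2  0.56 2.24] M [ 0.051 -0.311  0.076] tq6 0.09 w 0.0119 q6 -0.639
```

Request:
{"fn": "servo_tool", "kwargs": {
  "rows": [
    [[0,0,0,0,0,0.015,5],[0,0,0,0,0,0,5],[0,0,0,0,0,0,5]]
  ]
}}

```text
clock: 17.73
position: [0.5015, -0.1946, 0.0283]
tcp_rot: [[-0.093, 0.996, 0.0], [0.996, 0.093, 0.0], [0.0, 0.0, -1.0]]
ft_force: [2.1, 1.1, 1.8]
gripper_width: 0.0117
```

```bash
python3 s.py
```

```text
clk 17.7333 pos [ 0.5015 -0.1946  0.0283] yaw -1.4779 F [2.12 1.08 1.77] M [ 0.157 -0.363  0.046] tq6 0.12 w 0.0117 q6 -0.624
```

Request:
{"fn": "servo_tool", "kwargs": {
  "rows": [
    [[0,0,0,0,0,0.02,5],[0,0,0,0,0,0,5],[0,0,0,0,0,0,5]]
  ]
}}

```text
clock: 17.98
position: [0.5015, -0.1946, 0.0283]
tcp_rot: [[-0.073, 0.997, 0.0], [0.997, 0.073, 0.0], [0.0, 0.0, -1.0]]
ft_force: [1.4, 1.6, 1.7]
gripper_width: 0.0114
```

```bash
python3 s.py;python3 look.py w9
```

```text
clk 17.9833 pos [ 0.5015 -0.1946  0.0283] yaw -1.4979 F [1.37 1.55 1.69] M [ 0.209 -0.401  0.121] tq6 0.152 w 0.0114 q6 -0.604
clk 17.9833 q6 -0.6041789893290512 pos [ 0.5015 -0.1946  0.0283] yaw x 1.6436696444500754 F [1.37 1.55 1.69] M [ 0.209 -0.401  0.121]
[[-7.280e-02  9.973e-01  2.000e-04]
 [ 9.973e-01  7.280e-02  1.000e-04]
 [ 1.000e-04  2.000e-04 -1.000e+00]]
house 25433 0.08799279617019498 ((501.0179748535156, -196.36578369140625), (124.42977142333984, 144.80093383789062), 83.35763549804688)
```

The stop shows clearly: torque is up about 0.16 N m, at roughly the cushion's slope. Now I'll push down gently, watching Fz.

Request:
{"fn": "servo_tool", "kwargs": {
  "rows": [
    [[0,0,0.5,0,0,0,5],[0,0,0.5,0,0,0,5],[0,0,0,0,0,0,5]]
  ]
}}

```text
clock: 18.38
position: [0.5015, -0.1946, 0.0277]
tcp_rot: [[-0.073, 0.997, 0.0], [0.997, 0.073, 0.0], [0.0, 0.0, -1.0]]
ft_force: [1.9, 2.5, 4.5]
gripper_width: 0.0116
```

```bash
python3 s.py
```

```text
clk 18.3833 pos [ 0.5015 -0.1946  0.0277] yaw -1.4978 F [1.88 2.47 4.55] M [ 0.313 -0.28   0.118] tq6 0.132 w 0.0116 q6 -0.604
```

Request:
{"fn": "servo_tool", "kwargs": {
  "rows": [
    [[0,0,0.5,0,0,0,5],[0,0,0.5,0,0,0,5],[0,0,0,0,0,0,5]]
  ]
}}

```text
clock: 18.63
position: [0.5015, -0.1946, 0.0267]
tcp_rot: [[-0.073, 0.997, 0.0], [0.997, 0.073, 0.0], [0.0, 0.0, -1.0]]
ft_force: [0.5, 1.8, 4.7]
gripper_width: 0.0119
```

```bash
python3 s.py
```

```text
clk 18.6333 pos [ 0.5015 -0.1946  0.0267] yaw -1.4978 F [0.54 1.84 4.67] M [ 0.364 -0.267  0.148] tq6 0.132 w 0.0119 q6 -0.604
```

Request:
{"fn": "servo_tool", "kwargs": {
  "rows": [
    [[0,0,0.5,0,0,0,5],[0,0,0.5,0,0,0,5],[0,0,0,0,0,0,5]]
  ]
}}

```text
clock: 18.88
position: [0.5015, -0.1946, 0.0256]
tcp_rot: [[-0.073, 0.997, 0.0], [0.997, 0.073, 0.0], [0.0, 0.0, -1.0]]
ft_force: [1.6, 1.8, 4.2]
gripper_width: 0.0121
```

```bash
python3 s.py
```

```text
clk 18.8833 pos [ 0.5015 -0.1946  0.0256] yaw -1.4978 F [1.64 1.8  4.21] M [ 0.331 -0.284  0.153] tq6 0.132 w 0.0121 q6 -0.604
```

Request:
{"fn": "servo_tool", "kwargs": {
  "rows": [
    [[0,0,0.5,0,0,0,5],[0,0,0.5,0,0,0,5],[0,0,0,0,0,0,5]]
  ]
}}

```text
clock: 19.13
position: [0.5015, -0.1946, 0.0245]
tcp_rot: [[-0.073, 0.997, 0.0], [0.997, 0.073, 0.0], [0.0, 0.0, -1.0]]
ft_force: [0.5, 2.6, 5.8]
gripper_width: 0.0117
```

```bash
python3 s.py
```

```text
clk 19.1333 pos [ 0.5015 -0.1946  0.0245] yaw -1.4978 F [0.5  2.56 5.79] M [ 0.389 -0.283  0.135] tq6 0.132 w 0.0117 q6 -0.604
```

It's down 3.8 mm at about 4–5 N, past the 1.5 mm plate, so the key has engaged. I'll keep pushing.

Request:
{"fn": "servo_tool", "kwargs": {
  "rows": [
    [[0,0,0.5,0,0,0,5],[0,0,0.5,0,0,0,5],[0,0,0.5,0,0,0,5],[0,0,0,0,0,0,5]]
  ]
}}

```text
clock: 19.47
position: [0.5015, -0.1946, 0.023]
tcp_rot: [[-0.073, 0.997, 0.0], [0.997, 0.073, 0.0], [0.0, 0.0, -1.0]]
ft_force: [1.7, 2.9, 4.6]
gripper_width: 0.0116
```

```bash
python3 s.py
```

```text
clk 19.4667 pos [ 0.5015 -0.1946  0.023 ] yaw -1.4978 F [1.71 2.87 4.61] M [ 0.357 -0.273  0.066] tq6 0.132 w 0.0116 q6 -0.604
```

Request:
{"fn": "servo_tool", "kwargs": {
  "rows": [
    [[0,0,0.5,0,0,0,5],[0,0,0.5,0,0,0,5],[0,0,0,0,0,0,5]]
  ]
}}

```text
clock: 19.72
position: [0.5015, -0.1946, 0.022]
tcp_rot: [[-0.073, 0.997, 0.0], [0.997, 0.073, 0.0], [0.0, 0.0, -1.0]]
ft_force: [1.6, 2.7, 5.7]
gripper_width: 0.0116
```

```bash
python3 s.py
```

```text
clk 19.7167 pos [ 0.5015 -0.1946  0.022 ] yaw -1.4978 F [1.58 2.73 5.67] M [ 0.406 -0.277  0.165] tq6 0.132 w 0.0116 q6 -0.604
```

Request:
{"fn": "servo_tool", "kwargs": {
  "rows": [
    [[0,0,0.4,0,0,0,5],[0,0,0,0,0,0,5]]
  ]
}}

```text
clock: 19.88
position: [0.5015, -0.1946, 0.0219]
tcp_rot: [[-0.073, 0.997, 0.0], [0.997, 0.073, 0.0], [0.0, 0.0, -1.0]]
ft_force: [-0.1, 4.1, 6.9]
gripper_width: 0.0116
```

Request:
{"fn": "servo_tool", "kwargs": {
  "rows": [
    [[0,0,0.3,0,0,0,5],[0,0,0,0,0,0,5]]
  ]
}}

```text
clock: 20.05
position: [0.5015, -0.1946, 0.0219]
tcp_rot: [[-0.073, 0.997, -0.0], [0.997, 0.073, 0.0], [0.0, -0.0, -1.0]]
ft_force: [-0.4, 3.1, 8.9]
gripper_width: 0.0115
```

```bash
python3 s.py
```

```text
clk 20.05 pos [ 0.5015 -0.1946  0.0219] yaw -1.4978 F [-0.42  3.13  8.85] M [ 0.524 -0.014  0.154] tq6 0.131 w 0.0115 q6 -0.604
```

It has bottomed: z holds at 0.0219 while the force rises. I'll add one slight firm push, relax, open and rise.

Request:
{"fn": "servo_tool", "kwargs": {
  "rows": [
    [[0,0,0.5,0,0,0,5],[0,0,0,0,0,0,5]]
  ]
}}

```text
clock: 20.22
position: [0.5016, -0.1947, 0.0218]
tcp_rot: [[-0.073, 0.997, -0.0], [0.997, 0.073, 0.0], [0.0, -0.0, -1.0]]
ft_force: [-0.5, 4.1, 10.8]
gripper_width: 0.0118
```

Request:
{"fn": "servo_tool", "kwargs": {
  "rows": [
    [[0,0,-0.6,0,0,-0.02,5],[0,0,-0.6,0,0,-0.02,5],[0,0,0,0,0,0,5]]
  ]
}}

```text
clock: 20.47
position: [0.5015, -0.1947, 0.0219]
tcp_rot: [[-0.113, 0.994, 0.0], [0.994, 0.113, 0.0], [-0.0, 0.0, -1.0]]
ft_force: [1.3, 2.1, 5.7]
gripper_width: 0.0118
```

```bash
python3 s.py
```

```text
clk 20.4667 pos [ 0.5015 -0.1947  0.0219] yaw -1.4576 F [1.31 2.07 5.72] M [ 0.378 -0.339  0.043] tq6 -0.077 w 0.0118 q6 -0.645
```

Request:
{"fn": "servo_tool", "kwargs": {
  "rows": [
    [[0,0,0,0,0,0,14],[0,0,0,0,0,0,20],[0,0,0,0,0,0,28],[0,0,0,0,0,0,34],[0,0,0,0,0,0,34],[0,0,0,0,0,0,34]]
  ]
}}

```text
clock: 20.97
position: [0.5011, -0.1947, 0.0215]
tcp_rot: [[-0.113, 0.994, -0.001], [0.994, 0.113, 0.0], [0.0, -0.001, -1.0]]
ft_force: [-0.4, -0.2, 0.3]
gripper_width: 0.034
```

```bash
python3 s.py
```

```text
clk 20.9667 pos [ 0.5011 -0.1947  0.0215] yaw -1.458 F [-0.42 -0.24  0.32] M [-0.011 -0.118  0.012] tq6 0.001 w 0.034 q6 -0.644
```

Request:
{"fn": "servo_tool", "kwargs": {
  "rows": [
    [[0,0,-3,0,0,0,34],[0,0,-10,0,0,0,34],[0,0,-20,0,0,0,34],[0,0,-30,0,0,0,34],[0,0,-30,0,0,0,34],[0,0,-20,0,0,0,34],[0,0,0,0,0,0,34]]
  ]
}}

```text
clock: 21.55
position: [0.5055, -0.197, 0.1416]
tcp_rot: [[-0.113, 0.994, 0.01], [0.994, 0.113, -0.006], [-0.007, 0.01, -1.0]]
ft_force: [0.2, -0.1, 1.1]
gripper_width: 0.0337
```

```bash
python3 look.py w10
python3 - <<'E'
from h import *
p,D=bot.grab_frame("top")
for l in ["vial","rollon","beaker"]:
    for r in bot.masks_of(l,"top")[:1]:
        P=maskpts("top",r["region"],D)
        print(l,round(r["confidence"],2),r["box"],np.median(P,0).round(4))
E
```

```text
clk 21.55 q6 -0.644308902305162 pos [ 0.5055 -0.197   0.1416] yaw x 1.6839435552804742 F [ 0.18 -0.13  1.08] M [-0.067 -0.02  -0.039]
[[-0.1129  0.9936  0.0104]
 [ 0.9936  0.113  -0.0061]
 [-0.0073  0.0096 -0.9999]]
0.79 [263.1, 183.7, 280.3, 226.2] [ 0.5008 -0.1932  0.0773]
3 0.07903427259959422 ((499.9765625, -201.37628173828125), (4.194277763366699, 18.222402572631836), 3.3069052696228027)
house 12722 0.08795506238330472 ((500.979248046875, -196.42626953125), (124.55005645751953, 144.518310546875), 83.38095092773438)
vial 0.55 [191.3, 292.1, 205.1, 308.7] [ 0.3684 -0.1629  0.0473]
rollon 0.49 [262.0, 233.5, 280.4, 251.3] [ 0.4805 -0.3072  0.0762]
beaker 0.55 [210.0, 148.4, 230.5, 164.8] [ 0.6664 -0.1927  0.0391]
```

View pics/w10.png

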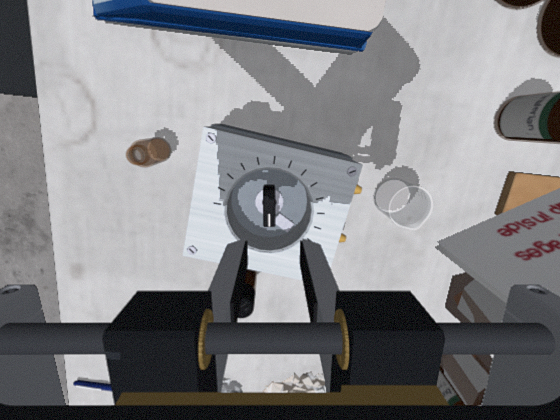

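The knob top now measures z=0.0773, down 6.5 mm from 0.0838, and the vessels are standing where they were. The gripper is clear, so I'll hand in.

```bash
python3 s.py; python3 -c "
from plant import bot
print(bot.job_done())"
```

```text
clk 21.9 pos [ 0.5002 -0.194   0.133 ] yaw -1.4579 F [-1.02  0.67 -0.02] M [ 0.001 -0.117 -0.039] tq6 -0.0 w 0.0341 q6 -0.644
the job is handed in; nothing more can be done
None
```

The filling-air valve is shut. I turned the knob clockwise to its stop, pushed it down until it locked home, let go and handed the job in at about 22 s.

- **Turn:** I felt the stop after about 1.36 rad. Torque rose by about 0.16 N m over the last four small steps, and I stopped there.
- **Push:** The knob sank 6.4 mm at about 4–6 N by the arm's reading, then stopped moving as the force rose to 10.8 N at most. After I let go, the wrist camera put its top at 77.3 mm, 6.5 mm lower than at the start and as expected.
- **Surroundings:** The highest wrist force I read was about 12 N. The vial and roll-on measure within 1 mm of where they started. The robot touches nothing.

**Checks that disagreed:**
- **Tool height:** The real fingertips are about 35 mm short of the reported tool point. My first grasp therefore closed on nothing above the knob, without touching it. I found this in two camera views and corrected for it.
- **Beaker:** The gripper partly hid it from the top camera, so its last measurement is about 15 mm off the first. The wrist picture shows it standing on the far side of the box, which the arm never went near.
- **Relaxing the grip:** I eased the tool back 0.04 rad before opening, so the knob may have turned back that much. That is still well within the 0.15 rad lock range.

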